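# Check a block heater with the infrared thermometer

## Task

Check the temperature of the block heater: lift its clear hood fully open to the stop and leave it open, because the infrared thermometer cannot see through plastic. Then take the thermometer out of its stand and, from the front and beneath the raised hood, point its nose down at the middle of the round black patch on the block from about 7 cm away, no flatter than 45 degrees, and hold it still for two seconds without touching the heater with it. Finally stand it nose down in its stand again, right home, and let go, leaving everything else on the bench where it is.

Things in the scene. Friction and masses are not known exactly. Their poses are not given: they have to be found in the camera images.
- heater: Fixed dry-block heater, white housing 230 x 190 mm, 80 mm high. Origin under its centre on the bench, z up, x from its front (sloping panel with a display, towards the robot) to its back, y to its left. The aluminium block in its top (126 x 150 mm, surface 75.5 mm above the bench, rim 80 mm) has three rows of small wells in front and a plain strip behind that carries the patch.
- lid (a joint): Angle of the clear hood: 0 closed (may start slightly ajar), grows as its front edge rises, 1.0 rad at the stop. Stiff hinge (0.5 N m): it stays where left and needs 3 to 6 N at the handle. At the stop it still leans over the back of the block, so the patch can be reached only slantwise from the front; leaning 30 to 45 degrees from vertical leaves room.
- lid_handle (a point): Middle of the hood's handle: round dark bar 12 mm thick, 90 mm long, along the heater's y, on two short arms, 44 mm in front of the hood's front wall. Hood closed: 106 mm above the bench, 194 mm in front of the hinge axis and 24 mm above it, nothing within 24 mm beneath it; fingers opened only part way fit between it and the wall.
- lid_hinge (a point): Middle of the hood's hinge axis, along the heater's y: 88 mm behind the heater's centre, 82 mm above the bench. The hood is 150 mm deep, 176 mm wide, 40 mm high, with 4 mm walls, open below; at the stop its lower front edge is 81 mm in front of this axis and 126 mm above it.
- patch: Round matt black measuring patch, 40 mm across, 1.5 mm thick, stuck flat on the block behind the wells, 45 mm in front of the hinge axis and up to 40 mm to the left or right of the middle. Origin at the centre of its underside, z up. Fixed.
- thermometer: Infrared stick thermometer, 150 mm long, 0.16 kg, always on. Origin in the lens at the nose tip; z runs from nose to top, so it looks along -z. Black conical nose 80 mm long (19 mm across at the tip, 33 mm at its top), collar 52 mm across at 80 to 86 mm, then the white handle, 42 (x) by 28 mm (y), to 150 mm. Grip it across the 28 mm flats, closing along y, 120 mm from the tip.
- lens (a point): Same point as the thermometer's origin. A reading is taken while it is held still for 1.5 s with its line of sight passing within 15 mm of the patch's centre, this point 40 to 110 mm from the patch, and its axis less than 50 degrees from vertical. At the start it hangs nose down in the stand by its collar.
- stand: Fixed round grey stand, base 104 mm across, with an upright open cup 54 mm across outside, 38 mm inside, rim 95 mm above the bench. Origin under its centre on the bench. It may be left or right of the heater.
- stand_seat (a point): Where the thermometer's tip is when it hangs home in the stand: on the cup's axis, 15 mm above the bench (the collar's underside lies on the rim).
- beaker: Bystander: clear beaker with pipettes, about 100 mm across, 133 mm high, on the other side of the heater from the stand. Origin under its centre.
- tape: Bystander: roll of tape lying flat, 100 mm across, 25 mm high. Origin under its centre.
- vial_a: Bystander: small bottle with a dark screw cap, 33 mm across, 64 mm high. Origin under its centre.
- vial_b: Bystander: small bottle with a lighter screw cap, 33 mm across, 64 mm high. Origin under its centre.
- glue: Bystander: glue stick standing upright, 29 mm across, 96 mm high. Origin under its centre.
- stapler: Bystander: black stapler, 132 mm long, 54 mm high. Origin under its centre.
- pen: Bystander: marker pen lying on the bench, 135 mm long, 17 mm thick. Origin under its centre.
Things that resemble listed ones, but are neither listed nor needed, are in the scene too. What is shaped like the stand but purple is not meant.

How it is judged:
By the outcome, as a careful person would: the job done as asked, in the order asked, and still so for the second after the job is handed in, with the robot touching nothing.
It also fails if it takes over 70 s, if anything falls off the work surface, if the arm or the gripper's body presses on something with over 40 N, if the wrist force passes 120 N, or if a joint passes its speed limit or range.

## Robot

A 7-joint arm with a two-finger parallel gripper is mounted at the origin on a cart in front of the work surface, level with it; the furniture and walls round the work are solid. World frame = base frame: x ahead of the robot, y to its left, z up, the work surface at z = 0. Lengths are in m, angles in rad, forces in N, time in s.
With the tool pointing down it reaches from about 0.425 to 0.95 m from the base axis. Payload 4.7 kg.
Tool frame: the origin (TCP) lies on the centre line of the jaws, within the pads' length; the fingertips stand robot.nose_length ahead of it and the grasp point (between the pads) lies 8 mm behind it (robot.nose_length is the distance from the TCP to the fingertips, in m); z points along the fingers, y is the line along which they close (so a half turn about z gives the same grasp; the last joint's range is limited). The gripper opens to 85 mm and grips with 20 to 120 N. Pads are 22 mm wide; open, the fingers measure 114 mm over their backs; the gripper's body (76 mm by 85 mm) begins 54 mm behind the grasp point. The pads swing forward as they close: fully open they stand 13 mm farther back than shut.
Start: joints at [-1.13, 0.469, -0.049, 1.532, 0.024, 1.141, -0.082], TCP at [0.306, 0.602, 0.242] pointing down, gripper open.
Joint ranges: [-2.59, 2.59], [-0.33, 1.99], [-1.39, 1.29], [0.1, 2.45], [-1.04, 4.18], [0.21, 1.99], [-2.66, 2.66]. Speed limits (rad/s): [2.57, 2.57, 3.14, 3.14, 3.14, 3.14, 3.14].

## Interface

Orientations are given as [roll, pitch, yaw] about the fixed x, y, z axes, in that order (R = Rz(yaw) Ry(pitch) Rx(roll)).
In Python, from plant import robot gives the robot as it stands. Calls block until the motion is done:
- robot.goto(position, orientation): joint-space move of the TCP to a pose.
- robot.move_straight(position, vel=0.15, attitude=None, contact_N=None): straight line of the TCP; attitude=None keeps the orientation; vel is the mean speed in m/s. With contact_N (N) it stops when the force on the tool has changed by that much, and returns True; else False.
- robot.move_joints(angles): joint-space move.
- robot.grip(opening, strength=None): opening from 0.0 (shut) to 1.0 (fully open); strength is the grip in N (None keeps the last); returns when the fingers have stopped.
- robot.sleep(seconds).
- robot.inverse_kinematics(position, orientation): joint angles nearest the present ones, or None.
- robot.sense(): the state.
- robot.grab_frame(name): name is "scene" or "top"; returns a dict with "image" (420x560x3 uint8, red, green, blue), "range_z" (420x560 float32, m along the optical axis (not along the pixel's ray), 0 where there is no reading), "fx", "fy", "cx", "cy" (pixels), "dist_coeffs" ([k1, k2, p1, p2, k3] as OpenCV has them; the pictures are not rectified), "R" (3x3) and "t" (3): a world point X has camera coordinates R X + t. Camera axes: x right, y down, z forward; pixel columns grow to the right and rows downward; lengths in m; the calibration is good to about 2 mm. A picture is of the moment at which its call begins.
A pose or a line that the arm cannot do raises robot.IKError and nothing moves.
- robot.close_job(): hands the job in; it is judged then, once.
The state is a dict: "t": time; "joint_pos": joint angles; "joint_velocities": joint speeds; "effort": joint torques, N m; "tcp_pos": TCP position; "tcp_rot": TCP orientation; "wrist_force": force on the tool from outside, world axes, zero at the start; "torque": the same for the moment, N m; "opening": opening from 0.0 (shut) to 1.0 (fully open); "gripper_force": force on a finger pad.
Only numpy, scipy, OpenCV 4.12 (cv2) and the standard library are available. Lean on these libraries where they do the work, as an engineer would, in place of code of your own. Each camera call takes 0.05 s, during which the arm holds its last target. There are 200 camera calls.

## Working session

There is one attempt and no reset: what is moved stays moved. The work goes in short steps, each a Python script; the robot and the scene stay as the last script left them, time stands still between calls to the robot, and variables do not carry over. Pictures are saved under pics/ and viewed, at most 10 in all, crops included, and the job is handed in when it is done.

```bash
ls; mkdir -p pics; python3 - <<'E'
from plant import robot
import cv2,pickle
for n in ("scene","top"):
    f=robot.grab_frame(n); pickle.dump(f,open(n+".pkl","wb"))
    cv2.imwrite(f"pics/{n}0.png",cv2.cvtColor(f["image"],cv2.COLOR_RGB2BGR))
    print(n,f["R"],f["t"],f["fx"],f["fy"],f["cx"],f["cy"],f["dist_coeffs"])
print(robot.sense(),robot.nose_length)
E
```

```text
pics
scene [[ 0.79935829 -0.60078597 -0.00908519]
 [-0.33522145 -0.43336866 -0.83655136]
 [ 0.49865109  0.67174982 -0.54781317]] [-0.46343812  0.21502971  0.79188855] 379.60176526170403 379.60176526170403 274.74935957287227 210.63604970643135 [-0.01827427  0.          0.          0.          0.        ]
top [[ 5.98696825e-03 -9.99982040e-01 -2.74062428e-04]
 [-9.94278633e-01 -5.92359135e-03 -1.06653224e-01]
 [ 1.06649685e-01  9.11023880e-04 -9.94296241e-01]] [-0.06806458  0.52860053  0.99824088] 383.4960906621008 383.4960906621008 277.2465642492524 210.5771470186856 [0.02947631 0.         0.         0.         0.        ]
{'t': 0.1, 'joint_pos': array([-1.12988979,  0.46936659, -0.04860297,  1.53354674,  0.02408166,
        1.14097462, -0.08230241]), 'joint_velocities': array([-0.00194228, -0.00200315,  0.00025476, -0.00378096,  0.00063666,
        0.00017279,  0.00090659]), 'effort': array([ 8.58787098e-04, -5.11520934e+01, -4.67862573e-02, -2.38390589e+01,
        1.08482895e-02,  4.36369126e-03, -5.84904669e-06]), 'tcp_pos': array([0.3053393 , 0.60144645, 0.24137418]), 'tcp_rot': array([-3.13988234e+00,  3.70980578e-05,  2.67181164e+00]), 'wrist_force': array([0.4145162 , 0.65359321, 0.15576296]), 'torque': array([0.00674432, 0.00049423, 0.01523909]), 'gripper_force': 0.0, 'opening': 0.9988674303396153} 0.011
```

View pics/scene0.png

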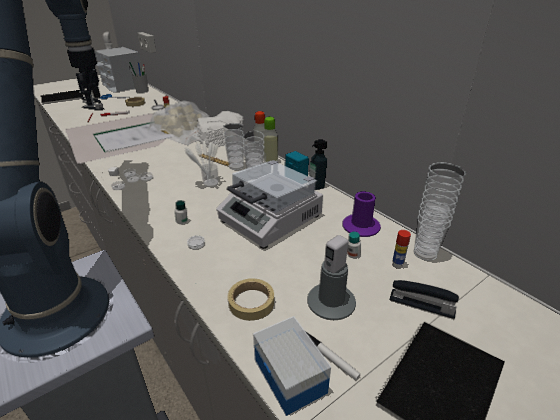

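View pics/top0.png

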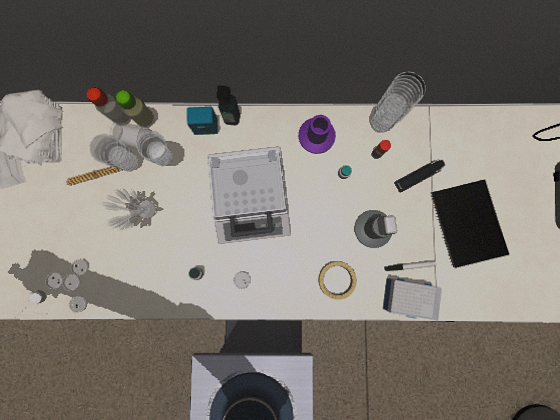

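Scene view: the heater is at about (270,205) with its hood closed or slightly ajar and the handle at (250,198). The grey stand holding the thermometer is at (332,290), and the beaker with pipettes is at (208,170). In the top view, the heater is at (250,195), the dark round patch at (240,177) and the handle bar at (252,222).

Possible mix-ups for each thing I want:
- **Stand:** grey (375,229) or purple (317,134). I choose the grey one, which holds the thermometer.
- **Thermometer:** white handle at (388,226), or the glue stick at (381,149), which it isn't.
- **Patch:** the large dark disc (240,177), or the small wells at rows 195–210, which it isn't.

Next is a close crop to check these choices.

```bash
cat > h.py <<'E'
import numpy as np,cv2,pickle
def load(n): return pickle.load(open(n+".pkl","rb"))
def K(f): return np.array([[f["fx"],0,f["cx"]],[0,f["fy"],f["cy"]],[0,0,1.]])
def onplane(f,uv,z):
    uv=np.atleast_2d(np.asarray(uv,float))
    n=cv2.undistortPoints(uv[:,None],K(f),np.array(f["dist_coeffs"]))[:,0]
    d=np.c_[n,np.ones(len(n))]@f["R"]; C=-f["R"].T@f["t"]
    return C+d*((z-C[2])/d[:,2])[:,None]
def proj(f,X):
    return cv2.projectPoints(np.atleast_2d(np.asarray(X,float)),cv2.Rodrigues(f["R"])[0],f["t"],K(f),np.array(f["dist_coeffs"]))[0][:,0]
def cloud(f):
    z=f["range_z"];v,u=np.mgrid[:420,:560]
    n=cv2.undistortPoints(np.c_[u.ravel(),v.ravel()].astype(float)[:,None],K(f),np.array(f["dist_coeffs"]))[:,0]
    P=np.c_[n,np.ones(len(n))]*z.reshape(-1,1)
    return ((P-f["t"])@f["R"]).reshape(420,560,3)
E
python3 - <<'E'
from h import *
t=load("top");s=load("scene")
a=cv2.resize(t["image"][140:250,200:300],None,fx=4,fy=4,interpolation=cv2.INTER_CUBIC)
b=cv2.resize(s["image"][228:320,300:365],None,fx=4,fy=4,interpolation=cv2.INTER_CUBIC)
c=np.zeros((440,660,3),np.uint8);c[:,:400]=a;c[:368,400:]=b
cv2.imwrite("pics/c1.png",c[:,:,::-1])
P=cloud(t)
for u,v in [(240,177),(250,160),(252,222),(225,195),(210,180),(389,225),(375,215),(360,230)]: print(u,v,P[v,u].round(3))
print(-t["R"].T@t["t"],-s["R"].T@s["t"])
E
```

```text
240 177 [0.6   0.026 0.126]
250 160 [0.643 0.003 0.125]
252 222 [ 0.495 -0.     0.068]
225 195 [0.556 0.062 0.128]
210 180 [0.592 0.099 0.127]
389 225 [ 0.483 -0.323  0.164]
375 215 [ 0.521 -0.331  0.007]
360 230 [ 0.479 -0.289  0.009]
[ 0.41952164 -0.06584157  1.04890545] [ 0.04765959 -0.71719098  0.60947995]
```

View pics/c1.png

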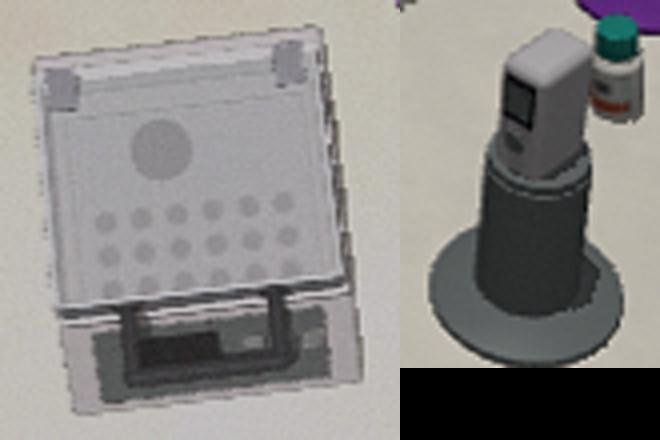

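The crop confirms the choices. The patch is at top (240.2,177.4), the handle bar runs from (232,236) to (273,231), and the grey stand carries the white thermometer. The hood is nearly closed.

```bash
python3 - <<'E'
from h import *
t=load("top");s=load("scene")
c=lambda *p:[(200+x/4-.375,140+y/4-.375) for x,y in p]
bk=onplane(t,c((35,62),(322,30)),.08)
fr=onplane(t,c((75,412),(360,382)),.0)
w=onplane(t,c((106,222),(283,202),(112,255),(288,236)),.0755)
p=onplane(t,c((161,150)),.077)
h=onplane(t,c((132,379),(290,360)),.108)
for n,a in (("back",bk),("front",fr),("wells",w),("patch",p),("handle",h)):
    print(n,a[:,:2].round(4).tolist(),np.arctan2(*( (a[0]-a[-1])[[1,0]]))-np.pi/2 if len(a)==2 else "")
d=w[0]-w[1];print("yaw wells",np.arctan2(-d[0],d[1]),np.arctan2(-(w[2]-w[3])[0],(w[2]-w[3])[1]))
# depth cloud of the heater handle & thermometer
P=cloud(t);Q=P.reshape(-1,3)
sub=P[225:242,225:282].reshape(-1,3);m=(sub[:,2]>.09)&(sub[:,2]<.13);print("handle depth",sub[m].mean(0).round(4),m.sum(),np.percentile(sub[m][:,2],[5,50,95]))
sub=Q[(abs(Q[:,0]-.6)<.06)&(abs(Q[:,1]-.01)<.06)&(Q[:,2]>.11)]
print("hood plane",np.linalg.lstsq(np.c_[sub[:,:2],np.ones(len(sub))],sub[:,2],rcond=None)[0])
for f,nm in((t,"top"),(s,"scene")):
    Q=cloud(f).reshape(-1,3)
    r=(abs(Q[:,0]-.48)<.06)&(abs(Q[:,1]+.32)<.06)
    a=Q[r&(Q[:,2]>.155)&(Q[:,2]<.175)];print(nm,"cap",len(a),a.mean(0).round(4),cv2.minAreaRect((a[:,:2]*1000).astype(np.float32)))
    b=Q[r&(Q[:,2]>.02)&(Q[:,2]<.09)];print(" cup",len(b),b.mean(0))
    if len(b)>20:
        from scipy.optimize import least_squares
        o=least_squares(lambda q:np.hypot(b[:,0]-q[0],b[:,1]-q[1])-.027,[.48,-.32],loss="soft_l1",f_scale=.002);print(" cup axis",o.x,np.abs(o.fun).mean())
# base disc in top image
im=t["image"];hsv=cv2.cvtColor(im,cv2.COLOR_RGB2HSV)
m=np.zeros((420,560),np.uint8);m[200:255,345:405]=(hsv[200:255,345:405,2]<150)*255
cs=max(cv2.findContours(m,cv2.RETR_EXTERNAL,cv2.CHAIN_APPROX_NONE)[0],key=cv2.contourArea)
print("base",cv2.minEnclosingCircle(cs),onplane(t,[cv2.minEnclosingCircle(cs)[0]],.008))
m[:]=0;m[200:255,345:405]=(hsv[200:255,345:405,2]>165)&(hsv[200:255,345:405,1]<18)
E
```

```text
back [[0.6661, 0.1134], [0.6884, -0.0714]] 0.12024261792570745
front [[0.4433, 0.095], [0.4648, -0.0991]] 0.11043122285625162
wells [[0.563, 0.0663], [0.5766, -0.047], [0.5417, 0.062], [0.5546, -0.0504]] 
patch [[0.6097, 0.0317]] 
handle [[0.4612, 0.044], [0.4734, -0.0527]] 0.12551832050125622
yaw wells 0.11999877796218918 0.11461076661194736
handle depth [ 0.4685 -0.      0.1257] 245 [0.12234083 0.12581804 0.12891357]
hood plane [-0.07773236 -0.0121044   0.1734244 ]
top cap 223 [ 0.4839 -0.3244  0.1632] ((484.3069152832031, -325.5799560546875), (42.74937057495117, 27.696914672851562), 6.548656463623047)
 cup 146 [ 0.47917186 -0.30615702  0.05675807]
 cup axis [ 0.48464374 -0.32625207] 0.000355584156664945
scene cap 246 [ 0.4802 -0.3304  0.1624] ((482.610595703125, -327.9748840332031), (43.01482009887695, 27.006284713745117), 6.509239673614502)
 cup 676 [ 0.46867135 -0.34087022  0.05562801]
 cup axis [ 0.48458544 -0.3266601 ] 0.0006444677690789941
base ((375.4717712402344, 226.84588623046875), 21.870014190673828) [[ 0.48838578 -0.33152815  0.008     ]]
```

```bash
cat >> h.py <<'E'
YAW=.118; EX=np.array([np.cos(YAW),np.sin(YAW),0]); EY=np.array([-np.sin(YAW),np.cos(YAW),0])
HINGE=np.array([.656,.0192,.082]); PATCH=np.array([.6097,.0317,.077]); CUP=np.array([.4846,-.3265,0])
def handle(th): a=.1231+th; return HINGE+.1955*(-np.cos(a)*EX+np.array([0,0,np.sin(a)]))
def st(r):
    s=r.sense(); print("t %.1f"%s["t"],s["tcp_pos"].round(4),s["tcp_rot"].round(3),"F",s["wrist_force"].round(1),"op %.3f gf %.1f"%(s["opening"],s["gripper_force"]),flush=True); return s
E
python3 - <<'E'
from h import *
from plant import robot
h=handle(.077);print(h)
T=np.array([0,0,-.008])
best=None
for y in (YAW+np.pi/2,YAW-np.pi/2):
    q=robot.inverse_kinematics(h+T+[0,0,.14],[np.pi,0,y])
    if q is not None:
        d=np.abs(np.array(q)-robot.sense()["joint_pos"]).max();print(y,np.round(q,2))
        if best is None or d<best[0]: best=(d,y)
y=best[1]
robot.goto(h+T+[0,0,.14],[np.pi,0,y]);st(robot)
robot.grip(.38,30)
print(robot.move_straight(h+T,vel=.12,contact_N=8));s=st(robot)
f=robot.grab_frame("scene");pickle.dump(f,open("s1.pkl","wb"))
c=proj(f,h)[0].astype(int);x,yy=c-[70,60]
cv2.imwrite("pics/c2.png",cv2.resize(f["image"][max(yy,0):yy+120,x:x+140,::-1],None,fx=4,fy=4))
E
```

```text
[ 0.46573324 -0.00335627  0.12085901]
1.6887963267948964 [-0.53  0.11  0.49  2.02 -0.06  1.03  0.11]
t 2.3 [ 0.4661 -0.0021  0.2528] [3.142 0.    1.691] F [-0.5 -0.2  0.5] op 0.999 gf 0.0
False
t 4.2 [ 0.4663 -0.0034  0.1134] [ 3.14  -0.     1.689] F [-0.3 -0.4 -0.3] op 0.377 gf 0.0
```

View pics/c2.png

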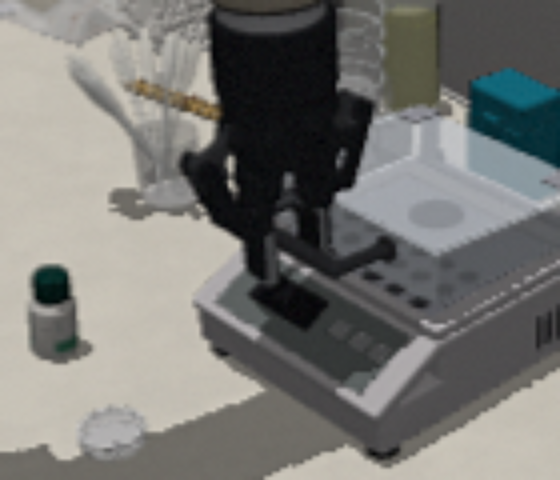

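The crop shows the fingers straddling the handle bar at about crop (300,240), one in front and one between bar and wall. Now I grip and lift along the arc.

```bash
python3 - <<'E'
from h import *
from plant import robot
T=np.array([0,0,-.008])
robot.grip(0.0,35);s=st(robot)
off=0
for th in np.r_[np.linspace(.077,.95,8)[1:],1.0,1.03]:
    c=robot.move_straight(handle(th)+T,vel=.1,contact_N=25 if th>.96 else 40);s=st(robot)
    if c: print("contact at",th);break
f=robot.grab_frame("top");pickle.dump(f,open("t1.pkl","wb"))
E
```

```text
t 4.6 [ 0.467  -0.0032  0.1134] [3.139 0.    1.689] F [2.3 0.6 0.9] op 0.128 gf 34.2
t 5.0 [ 0.473  -0.0025  0.1367] [3.139 0.    1.689] F [ 5.2  0.8 -2. ] op 0.129 gf 34.5
t 5.3 [ 0.4814 -0.0014  0.1585] [3.141 0.    1.689] F [ 6.1  0.2 -2.3] op 0.127 gf 34.5
t 5.7 [ 4.923e-01 -1.000e-04  1.795e-01] [-3.141 -0.     1.689] F [ 3.6  2.1 -0.6] op 0.123 gf 34.6
t 6.1 [0.5061 0.0016 0.1996] [-3.139e+00 -1.000e-03  1.689e+00] F [-3.   1.1  4.4] op 0.124 gf 34.9
t 6.5 [0.5219 0.0036 0.2177] [-3.136e+00 -2.000e-03  1.689e+00] F [-7.6  0.3  9. ] op 0.126 gf 35.1
t 6.9 [0.54   0.0057 0.2338] [-3.135e+00 -2.000e-03  1.689e+00] F [-12.1   0.6  14.7] op 0.125 gf 35.2
t 7.3 [0.5619 0.0084 0.2479] [-3.139e+00 -2.000e-03  1.689e+00] F [-10.6   1.8  16.3] op 0.121 gf 35.9
t 7.6 [0.5707 0.0095 0.2523] [-3.139e+00 -2.000e-03  1.689e+00] F [-9.3  2.  14.9] op 0.126 gf 36.1
t 7.8 [0.5733 0.0097 0.2537] [-3.132e+00 -3.000e-03  1.688e+00] F [-16.3   2.   15.3] op 0.126 gf 36.3
```

```bash
python3 - <<'E'
from h import *
from plant import robot
p=robot.sense()["tcp_pos"]
d=np.sin(1.12)*EX+np.array([0,0,np.cos(1.12)])
print(robot.move_straight(p+.008*d,vel=.04,contact_N=15));s=st(robot)
robot.grip(.38);s=st(robot)
p=s["tcp_pos"]
robot.move_straight(p+[0,0,.1],vel=.2);st(robot)
robot.move_straight(p+[-.12,-.15,.12],vel=.3);st(robot)
for n in ("scene","top"):
    f=robot.grab_frame(n);pickle.dump(f,open(n[0]+"2.pkl","wb"))
    Q=cloud(f).reshape(-1,3)-HINGE
    L=np.c_[Q@EX,Q@EY,Q[:,2]]
    b=L[(abs(L[:,0]+.0847)<.03)&(abs(L[:,1])<.05)&(abs(L[:,2]-.176)<.03)]
    print(n,len(b))
    if len(b):
        top=b[b[:,2]>np.percentile(b[:,2],70)];print(top.mean(0).round(4),np.arctan2(top[:,2].mean()-.004,-top[:,0].mean())-.123)
    if n=="scene": cv2.imwrite("pics/c3.png",cv2.resize(f["image"][110:270,170:370,::-1],None,fx=3.5,fy=3.5))
E
```

```text
True
t 8.1 [0.5729 0.0097 0.2537] [-3.123e+00 -2.000e-03  1.688e+00] F [-0.4 -0.1  2.4] op 0.125 gf 35.9
t 8.4 [0.5723 0.0102 0.2531] [-3.122e+00 -2.000e-03  1.688e+00] F [-0.3 -0.4  0.8] op 0.378 gf 0.0
t 9.1 [0.5717 0.0103 0.352 ] [-3.120e+00 -3.000e-03  1.689e+00] F [-0.1  0.2 -0.2] op 0.381 gf 0.0
t 9.8 [ 0.4531 -0.1379  0.3724] [-3.121e+00 -3.000e-03  1.691e+00] F [ 0.1  0.6 -0.5] op 0.381 gf 0.0
scene 211
[-0.0857 -0.0034  0.181 ] 0.996816020839238
top 327
[-0.0837 -0.0029  0.1825] 1.009473956067425
```

View pics/c3.png

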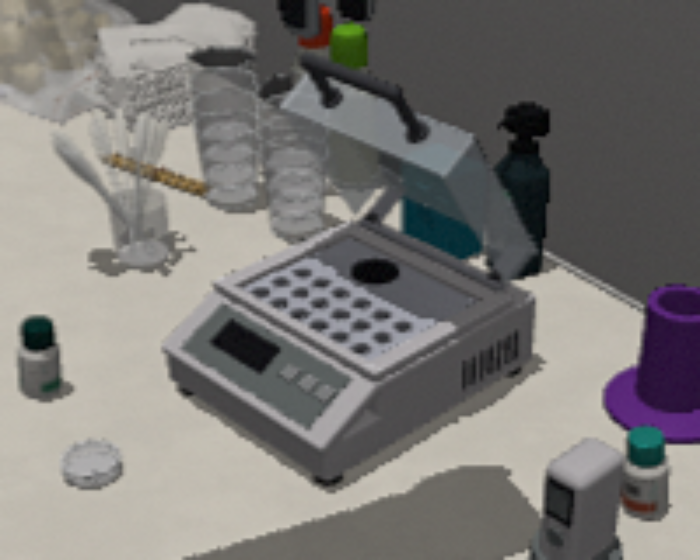

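The scene crop shows the hood raised with its handle at about crop (360,85), measured at about 1.0 rad. The patch is uncovered at crop (375,271), scene (277.1,187.4). The thermometer is still in the stand. Next I refine the patch position, check IK for the grasp and reading poses, and grasp it.

```bash
python3 - <<'E'
from h import *
from plant import robot
s2=load("s2")
im=cv2.cvtColor(s2["image"],cv2.COLOR_RGB2GRAY)
m=np.zeros_like(im);m[178:197,265:290]=(im[178:197,265:290]<45)*255
c=max(cv2.findContours(m,cv2.RETR_EXTERNAL,cv2.CHAIN_APPROX_NONE)[0],key=cv2.contourArea)
M=cv2.moments(c);uv=(M["m10"]/M["m00"],M["m01"]/M["m00"]);print("patch",uv,M["m00"],onplane(s2,[uv],.077))
G=CUP+[0,0,.127]; phi=np.radians(38); a=np.sin(phi)*EX-np.array([0,0,np.cos(phi)])
for psi,p in((.1135,-phi),(.1135+np.pi,phi),(.1135-np.pi,phi)):
    for X,o in((G,[np.pi,0,psi]),(G+[0,0,.17],[np.pi,0,psi]),(PATCH-a*.182,[np.pi,p,psi+.0045]),(PATCH-a*.272,[np.pi,p,psi+.0045])):
        q=robot.inverse_kinematics(X,o);print(psi,None if q is None else np.round(q,2))
E
```

```text
patch (276.66666666666663, 187.12335958005247) 63.5 [[0.6095685  0.02946753 0.077     ]]
0.1135 [-0.03  0.55  0.76  1.9  -0.48  0.89 -0.49]
0.1135 [-0.13  0.35  0.86  1.72 -0.29  1.2  -0.65]
0.1135 None
0.1135 [-0.04 -0.24 -0.07  2.38 -0.06  0.34 -1.52]
3.2550926535897933 [ 0.15  0.48  0.49  1.89 -0.3   0.84  2.48]
3.2550926535897933 [ 0.04  0.31  0.62  1.71 -0.19  1.18  2.39]
3.2550926535897933 None
3.2550926535897933 [-0.73 -0.33  0.47  2.4   0.56  0.42  1.01]
-3.028092653589793 [ 0.15  0.48  0.49  1.89 -0.3   0.84  2.48]
-3.028092653589793 [ 0.04  0.31  0.62  1.71 -0.19  1.18  2.39]
-3.028092653589793 None
-3.028092653589793 [-0.73 -0.33  0.47  2.4   0.56  0.42  1.01]
```

```bash
cat >> h.py <<'E'
from scipy.spatial.transform import Rotation as Ro
PATCH=np.array([.6097,.0308,.077])
E=lambda R:R.as_euler("xyz")
def tool(tip,Rt,k,dl,L=.120):
    R=Rt*Ro.from_euler("z",k*np.pi)*Ro.from_euler("y",dl)*Ro.from_euler("x",np.pi)
    return tip+Rt.apply([0,0,L])+R.apply([0,0,.008]),E(R)
def read(d,phi,az,tau=0):
    Rt=Ro.from_euler("z",YAW+az)*Ro.from_euler("y",-phi)*Ro.from_euler("z",tau)
    return PATCH+Rt.apply([0,0,d]),Rt
HOME=CUP+[0,0,.015]; RH=Ro.from_euler("z",.1135)
LO=np.array([-2.59,-.33,-1.39,.1,-1.04,.21,-2.66]);HI=np.array([2.59,1.99,1.29,2.45,4.18,1.99,2.66])
E
python3 - <<'E'
from h import *
from plant import robot
ik=robot.inverse_kinematics
out=[]
for k in (0,1):
  for dl0 in np.radians([0,10,20,30]):
    dl=dl0*(1 if k==0 else -1)
    for sg in (1,-1):
     dl2=dl*sg
     qs=[ik(*tool(HOME+[0,0,z],RH,k,dl2)) for z in (0,.15)]
     if any(q is None for q in qs): continue
     for az in (-.4,-.2,0,.2,.4):
      for ph in np.radians([32,38]):
        X=[tool(*read(d,ph,az),k,dl2) for d in (.07,.15)]
        rs=[ik(*x) for x in X]
        if any(q is None for q in rs): continue
        tz=Ro.from_euler("xyz",X[0][1]).apply([0,0,1])
        out.append((min(np.minimum(q-LO,HI-q).min() for q in map(np.array,qs+rs)),k,round(np.degrees(dl2)),az,round(np.degrees(ph)),round(np.degrees(np.arctan2(tz@EX,-tz[2]))),np.round(rs[0],2)))
out.sort(key=lambda o:-o[0])
for o in out[:14]: print(o)
E
```

```text
(np.float64(0.4184496152582727), 0, 30, 0.4, 32, 2, array([-0.51,  0.24,  0.57,  1.95, -0.18,  0.97, -0.91]))
(np.float64(0.3977328143778066), 0, 30, -0.4, 32, 2, array([-0.66,  0.22,  0.53,  1.96, -0.12,  0.96, -1.92]))
(np.float64(0.3888134444009424), 0, 30, 0.2, 32, 2, array([-0.55,  0.22,  0.55,  1.97, -0.15,  0.96, -1.17]))
(np.float64(0.38751855160497994), 1, -30, -0.4, 32, 2, array([-0.54,  0.21,  0.39,  1.96, -0.08,  0.96,  1.18]))
(np.float64(0.38751855160497994), 1, -30, 0.2, 32, 2, array([-0.43,  0.21,  0.41,  1.96, -0.11,  0.96,  1.93]))
(np.float64(0.38751855160497994), 1, -30, 0.4, 32, 2, array([-0.37,  0.22,  0.4 ,  1.94, -0.13,  0.97,  2.17]))
(np.float64(0.37972585793374525), 1, -30, -0.2, 32, 2, array([-0.51,  0.2 ,  0.4 ,  1.97, -0.09,  0.95,  1.42]))
(np.float64(0.37898351469687275), 0, 30, -0.2, 32, 2, array([-0.62,  0.21,  0.54,  1.98, -0.12,  0.95, -1.68]))
(np.float64(0.3764950457343125), 1, -30, 0, 32, 2, array([-0.47,  0.2 ,  0.4 ,  1.97, -0.1 ,  0.95,  1.67]))
(np.float64(0.37554451379278836), 0, 30, 0, 32, 2, array([-0.59,  0.21,  0.55,  1.98, -0.13,  0.95, -1.43]))
(np.float64(0.348688715706709), 1, -30, 0.4, 38, 7, array([-0.37,  0.17,  0.43,  2.04, -0.2 ,  0.83,  2.27]))
(np.float64(0.3477822147829507), 0, 30, 0.4, 38, 7, array([-0.49,  0.18,  0.57,  2.05, -0.24,  0.84, -0.83]))
(np.float64(0.3398007425847191), 1, -20, 0.4, 32, 11, array([-0.38,  0.16,  0.44,  2.04, -0.25,  0.8 ,  2.3 ]))
(np.float64(0.3394475331455563), 0, 20, 0.4, 32, 11, array([-0.49,  0.16,  0.58,  2.04, -0.29,  0.8 , -0.8 ]))
```

```bash
cat >> h.py <<'E'
KK,DL,PH=0,np.radians(20),np.radians(38)
E
python3 - <<'E'
from h import *
from plant import robot
for d in (.07,.15): print(robot.inverse_kinematics(*tool(*read(d,PH,0),KK,DL)))
x,o=tool(HOME+[0,0,.15],RH,KK,DL)
robot.goto(x,o);st(robot);robot.grip(.8)
x,o=tool(HOME,RH,KK,DL)
print(robot.move_straight(x,vel=.12,contact_N=6));st(robot)
for n in ("scene",):
    f=robot.grab_frame(n);c=proj(f,HOME+[0,0,.12])[0].astype(int);a,b=c-[55,60]
    cv2.imwrite("pics/c4.png",cv2.resize(f["image"][b:b+120,a:a+110,::-1],None,fx=4,fy=4))
E
```

```text
[-0.56106244  0.05664358  0.46469891  2.19542742 -0.05572325  0.58199052
 -1.51210814]
[-0.44507383 -0.12130904  0.2970326   2.18905375  0.06364002  0.75529471
 -1.63673893]
t 11.0 [ 0.4828 -0.3257  0.2772] [-3.141  0.349  0.117] F [ 0.3  0.3 -0.3] op 0.382 gf 0.0
False
t 12.8 [ 0.4823 -0.3272  0.1282] [3.141 0.348 0.113] F [ 0.3 -0.1 -0.8] op 0.798 gf 0.0
```

View pics/c4.png

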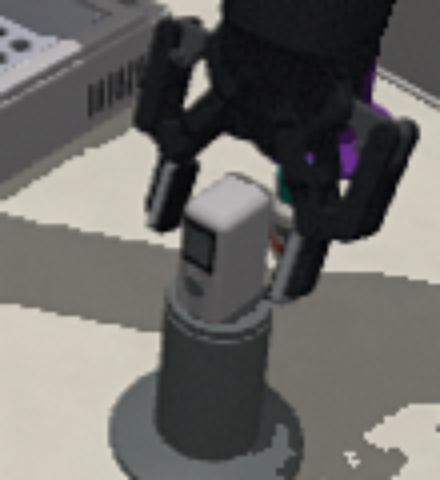

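The crop shows the pads on either side of the thermometer's flats, at crop (165,195) and (290,265). The handle is between them, and nothing is touching. I grip, lift and go to the standoff pose.

```bash
python3 - <<'E'
from h import *
from plant import robot
robot.grip(0.0,60);s=st(robot)
x,o=tool(HOME+[0,0,.17],RH,KK,DL)
robot.move_straight(x,vel=.12,attitude=o);st(robot)
x,o=tool(*read(.16,PH,0),KK,DL)
robot.goto(x,o);st(robot)
f=robot.grab_frame("scene");pickle.dump(f,open("s3.pkl","wb"))
cv2.imwrite("pics/c5.png",cv2.resize(f["image"][90:270,160:370,::-1],None,fx=3.3,fy=3.3))
print((proj(f,read(.16,PH,0)[0])[0]-[160,90])*3.3)
f=robot.grab_frame("top");pickle.dump(f,open("t3.pkl","wb"))
E
```

```text
t 13.3 [ 0.4821 -0.3268  0.1279] [3.142 0.349 0.114] F [0.  0.8 3. ] op 0.321 gf 59.1
t 14.9 [ 0.4817 -0.3265  0.2967] [-3.141  0.35   0.114] F [-1. -0. -2.] op 0.319 gf 59.0
t 16.1 [0.4417 0.0099 0.2903] [ 3.141 -0.314  0.116] F [ 0.7  0.2 -0. ] op 0.315 gf 59.0
[289.40174505 220.23918102]
```

View pics/c5.png

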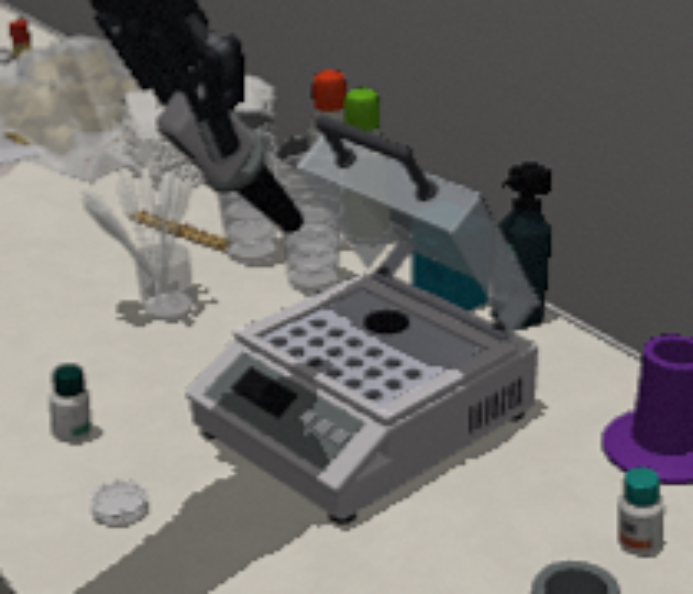

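The crop shows the thermometer aimed at the patch. Its tip is at crop (292,224), where I predicted (289,220), and its axis points at the patch (387,321). I advance, hold, check and back out.

```bash
python3 - <<'E'
from h import *
from plant import robot
x,o=tool(*read(.07,PH,0),KK,DL)
print(robot.move_straight(x,vel=.08,attitude=o,contact_N=8));s=st(robot);print(x,o)
robot.sleep(1.2)
f=robot.grab_frame("scene")
robot.sleep(1.6);st(robot)
cv2.imwrite("pics/c6.png",cv2.resize(f["image"][90:270,160:370,::-1],None,fx=3.3,fy=3.3))
print((proj(f,read(.07,PH,0)[0])[0]-[160,90])*3.3)
E
```

```text
False
t 17.5 [0.4961 0.0173 0.2194] [-3.141 -0.315  0.118] F [ 0.7 -0.6 -1.9] op 0.320 gf 59.0
[0.4959927  0.01731992 0.21911359] [ 3.14159265 -0.31415927  0.118     ]
t 20.4 [0.496  0.0173 0.2191] [ 3.142 -0.314  0.118] F [ 1.  -0.2 -0.9] op 0.324 gf 59.0
[345.58044778 279.27676207]
```

View pics/c6.png

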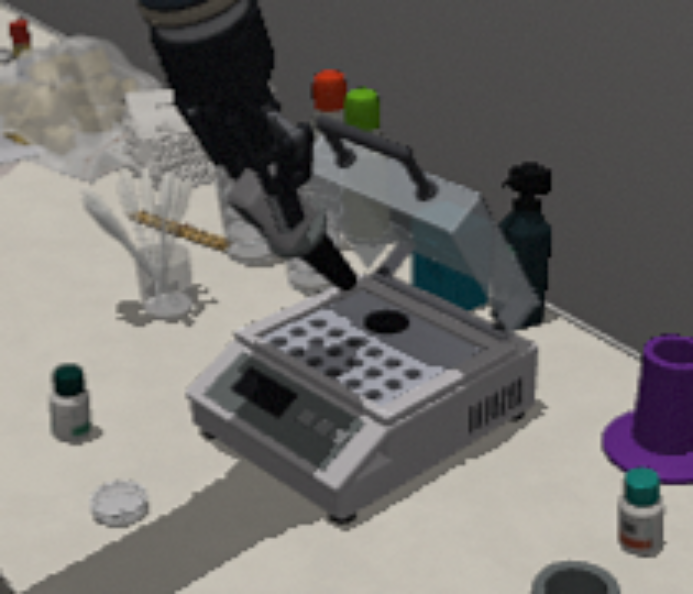

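The crop shows the lens at crop (347,283), where I predicted (346,279), aimed at the patch (387,321) with no contact. It was held still for about 2.9 s. Now I back out and return it to the stand.

```bash
python3 - <<'E'
from h import *
from plant import robot
x,o=tool(*read(.16,PH,0),KK,DL); robot.move_straight(x,vel=.12,attitude=o)
x,o=tool(HOME+[0,0,.15],RH,KK,DL); robot.goto(x,o); robot.sleep(.3)
robot.move_straight(x,vel=.1,attitude=o);robot.sleep(.2);st(robot);print(x)
f=robot.grab_frame("scene");pickle.dump(f,open("s4.pkl","wb"));ft=robot.grab_frame("top")
tip=HOME+[0,0,.15];c=proj(f,tip)[0];a,b=(c-[60,80]).astype(int)
cv2.imwrite("pics/c7.png",cv2.resize(f["image"][b:b+150,a:a+120,::-1],None,fx=4,fy=4))
print("tip",(c-[a,b])*4,"rim",(proj(f,CUP+[0,0,.095])[0]-[a,b])*4)
# axis of the nose from depth
for g in (f,ft):
    Q=cloud(g).reshape(-1,3);Q=Q[(np.hypot(Q[:,0]-CUP[0],Q[:,1]-CUP[1])<.035)&(Q[:,2]>.17)&(Q[:,2]<.243)]
    if len(Q)<30: print(len(Q));continue
    from scipy.optimize import least_squares
    r=lambda q:np.hypot(Q[:,0]-q[0]-q[2]*(Q[:,2]-.2),Q[:,1]-q[1]-q[3]*(Q[:,2]-.2))-(.0095+.007*(Q[:,2]-.165)/.08)
    print(len(Q),least_squares(r,[*CUP[:2],0,0],loss="soft_l1",f_scale=.002).x.round(4))
E
```

```text
t 23.3 [ 0.4819 -0.3269  0.2775] [3.142 0.349 0.113] F [ 0.4 -0.5 -1.2] op 0.319 gf 59.0
[ 0.48188144 -0.32680989  0.27748246]
tip [243.61956086 320.0438101 ] rim [232.31502535 430.66453682]
385 [ 0.4846 -0.3267  0.0053  0.0032]
0
```

View pics/c7.png

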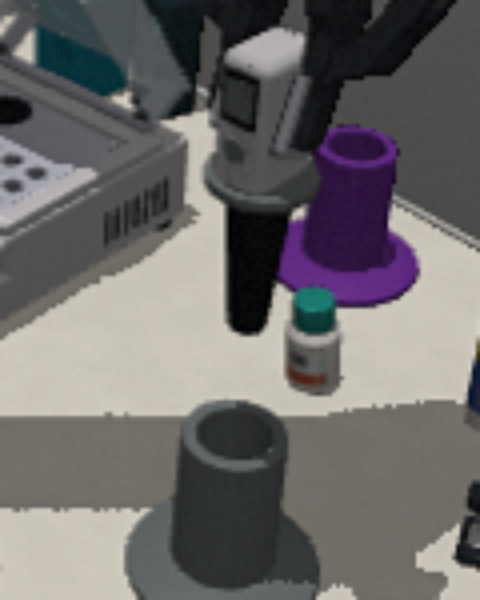

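The crop shows the nose hanging vertical, tip at crop (247,330), over the grey cup's mouth at (234,436). The depth fit puts its axis within 0.3 mm of the cup axis. I lower it in.

```bash
python3 - <<'E'
from h import *
from plant import robot
x,o=tool(HOME+[0,0,.01],RH,KK,DL)
c=robot.move_straight(x,vel=.1,attitude=o,contact_N=8);print(c);s=st(robot)
if not c:
    x,o=tool(HOME-[0,0,.004],RH,KK,DL)
    print(robot.move_straight(x,vel=.02,attitude=o,contact_N=6));s=st(robot)
    if s["tcp_pos"][2]<.132:
        robot.grip(.7);robot.sleep(.3);st(robot)
        x,o=tool(HOME+[0,0,.15],RH,KK,DL);robot.move_straight(x,vel=.15,attitude=o)
        robot.move_straight(x+[-.08,.08,.05],vel=.25);st(robot)
        cs=[]
        for n in("scene","top"):
            f=robot.grab_frame(n);Q=cloud(f).reshape(-1,3)
            a=Q[(abs(Q[:,0]-.4846)<.05)&(abs(Q[:,1]+.3265)<.05)&(Q[:,2]>.155)&(Q[:,2]<.2)]
            print(n,len(a),a.mean(0).round(4),np.percentile(a[:,2],[50,95]).round(4),cv2.minAreaRect((a[:,:2]*1000).astype(np.float32)))
            L=(Q-HINGE)@np.c_[EX,EY,[0,0,1]]
            b=L[(abs(L[:,0]+.0847)<.03)&(abs(L[:,1])<.05)&(abs(L[:,2]-.176)<.03)]
            t=b[b[:,2]>np.percentile(b[:,2],70)];print("lid",np.arctan2(t[:,2].mean()-.004,-t[:,0].mean())-.123)
            cs.append(f["image"])
        cv2.imwrite("pics/c8.png",np.vstack([cs[0][110:,130:480],cs[1][80:330,150:500]])[:,:,::-1])
E
```

```text
False
t 24.9 [ 0.4822 -0.3271  0.1381] [3.141 0.348 0.113] F [-0.1 -0.1 -1. ] op 0.320 gf 59.0
True
t 25.5 [ 0.4819 -0.3267  0.1278] [-3.141  0.35   0.114] F [ 0.1 -0.1  3.9] op 0.321 gf 59.6
t 26.2 [ 0.4815 -0.3263  0.127 ] [-3.14   0.35   0.114] F [ 0.3  0.5 -0.2] op 0.700 gf 0.0
t 28.0 [ 0.4023 -0.2471  0.3271] [3.141 0.349 0.114] F [-0.7  0.5  0.2] op 0.699 gf 0.0
scene 244 [ 0.4801 -0.3307  0.1624] [0.1634 0.1654] ((482.6551208496094, -327.773193359375), (40.636619567871094, 28.50813865661621), 2.813352108001709)
lid 0.993312238357563<stdin>:16: RuntimeWarning: Mean of empty slice.
  ret = um.true_divide(
Traceback (most recent call last):
IndexError: index -1 is out of bounds for axis 0 with size 0
```

The cap height is 0.1624 m, the same as at the start, so the thermometer is home. One last look at the whole scene before handing in.

```bash
python3 - <<'E'
from plant import robot
import cv2
cv2.imwrite("pics/end.png",robot.grab_frame("scene")["image"][:,:,::-1])
E
```

```text
(no output)
```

View pics/end.png

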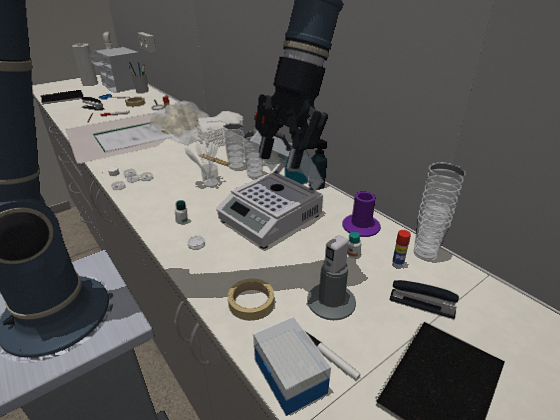

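The thermometer is home in the grey stand (332,270), the bystanders are where they were, and the gripper at (290,130) is in free air. Its last reading before this look was about 0 N.

```bash
python3 -c "
from plant import robot
print(robot.close_job())"
```

```text
the job is handed in; nothing more can be done
None
```

The job is handed in at about 28 s on the robot's clock: the hood is open at about 1.0 rad, the patch was aimed at from 7 cm at 38° for about 2.9 s without contact, and the thermometer is back home in its stand and released.

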